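# Refit the lens of a wardrobe light

## Robot

A 7-joint arm with a two-finger parallel gripper is mounted at the origin on the work surface. World frame = base frame: x ahead of the robot, y to its left, z up, the work surface at z = 0. Lengths are in m, angles in rad, forces in N, time in s.
With the tool pointing down it reaches from about 0.375 to 0.925 m from the base axis. Payload 3.1 kg.
Tool frame: the origin (TCP) lies between the finger pads; the fingertips stand 19 mm ahead of it and the grasp point (between the pads) is the TCP; z points along the fingers, y is the direction in which the jaws open and shut (so a half turn about z gives the same grasp; the last joint's range is limited). The gripper opens to 85 mm and grips with 20 to 120 N. Pads are 22 mm wide; open, the fingers measure 114 mm over their backs; the gripper's body (76 mm by 85 mm) begins 54 mm behind the grasp point. The pads swing forward as they close: fully open they stand 13 mm farther back than shut.
Start: joints at [1.13, 0.383, 0.044, 1.598, -0.018, 1.161, -0.05], TCP at [0.219, -0.612, 0.221] pointing down, gripper open.
Joint ranges: [-2.61, 2.61], [-0.41, 2.15], [-1.48, 1.57], [0, 2.5], [-1.57, 4.71], [0.05, 1.97], [-2.85, 2.85]. Speed limits (rad/s): [2.79, 2.79, 3.14, 3.14, 3.14, 3.14, 3.14].

## Interface

Orientations are given as a unit quaternion [x, y, z, w].
In Python, from bench import move_ptp, movel, move_j, move_gripper, pause, inverse_kinematics, read_camera, camera_params, MotionError, sign_off, look_for, tip_of, read_time_s, read_qpos, read_joint_vel, read_effort, read_eef_pos, read_tcp_rot, read_ft_force, read_ft_torque, read_finger_gap gives the robot as it stands. Calls block until the motion is done:
- move_ptp(position, orientation): joint-space move of the TCP to a pose.
- movel(position, orientation=None, speed=0.15): straight line of the TCP; orientation=None keeps the orientation; speed is the mean speed in m/s.
- move_j(angles): joint-space move.
- move_gripper(opening, effort=None): finger opening in m; effort is the grip in N (None keeps the last); returns when the fingers have stopped.
- pause(seconds).
- inverse_kinematics(position, orientation): joint angles nearest the present ones, or None.
- read_camera(name): name is "scene" or "top" or "wrist"; returns the picture (400x640x3 uint8, red, green, blue); there is no depth.
- camera_params(name): a dict with "K" (3x3 intrinsics, pixels), "camera_from_world" (4x4, takes a point from world to camera coordinates). Camera axes: x right, y down, z forward; pixel columns grow to the right and rows downward; lengths in m; the calibration is good to about 2 mm. A picture is of the moment at which its call begins: read the wrist's pose just before it. camera_params takes no time and is no camera call; for the wrist camera it gives the pose at the moment of the call.
A pose or a line that the arm cannot do raises MotionError and nothing moves.
- sign_off(): hands the job in, once; it reports no verdict.
Trained networks look in the newest picture that a camera, given by its name, has taken for a name from the list of things; names that differ only in an ending like _2 or _b are one class to them, and where a whole thing is asked for, a point or a joint stands for the part that bears it (a point fixed in the world has none). Each returns a list of dicts, best first, with "confidence" (0 to 1); they miss things now and then, are a little off and sometimes report something else, mostly with a low value. They report only what shows in the picture. A call takes as long as a camera call. They do not tell look-alikes from the thing itself.
- look_for(camera, name): "at" ([column, row] in pixels, amid what is visible of it).
- tip_of(camera, name): "at" ([column, row] in pixels: a listed point, or the origin of a listed thing).
Readings, each from a call of its own:
- read_time_s(): time.
- read_qpos(): joint angles.
- read_joint_vel(): joint speeds.
- read_effort(): joint torques, N m.
- read_eef_pos(): TCP position.
- read_tcp_rot(): TCP orientation.
- read_ft_force(): force on the tool from outside, world axes, zero at the start.
- read_ft_torque(): the same for the moment, N m.
- read_finger_gap(): finger opening in m.
Only numpy, scipy, OpenCV 4.12 (cv2) and the standard library are available. Lean on these libraries where they do the work, as an engineer would, in place of code of your own. Each camera call takes 0.05 s, during which the arm holds its last target.

## Task

Put the glass lens back into the open neck of the wardrobe light, dome up, lowering it in rather than letting it fall, then set the retaining ring on the neck and screw it down clockwise by feel until the lens is held snug, hand-tight and no more, since forcing it cracks the glass. Let go of it and leave the other things on the shelf and in the tray where they are.

Things in the scene. Friction and masses are not known exactly. Their poses are not given: they have to be found in the camera images.
- lens: loose glass lens: thick plano-convex disc, 38 mm diameter, straight ground edge 14 mm high with a 1.5 mm chamfer at its foot; on top a flat land, then a low dome (19 mm high in all); 45 g. Origin: centre of its flat underside, z up through the dome. Starts dome up on the tray's floor.
- ring: loose retaining ring of the light: aluminium, twelve-sided, 62 mm across flats (flats face its +x and every 30 degrees), 19 mm high, 50 g. Open below with a 55 mm bore; an inward flange 3.3 mm thick on top leaves a 30 mm hole. Origin: centre of its lower edge; z up, flange on top. Starts flange up on the tray's floor.
- ring_lug (a point): inner tip of one of the ring's three lugs, on its +x side; the others are 120 and 240 degrees round. Each stands 4 mm in from the bore at the ring's lower edge, is 8 mm wide and 3.3 mm high, and has a dark line above it on the flange's top. To start the thread, set each lug about 20 degrees anticlockwise of a ridge's beginning; it then rests on the ridge below, 6 mm down.
- ring_top (a point): centre of the ring's top face, 19 mm above its lower edge; axes as the ring's
- lamp: battery wardrobe light, fixed to the shelf, facing up: 92 mm square base plate 5 mm thick, can 55 mm in diameter up to 39 mm high, then the open neck (the lens cell) up to 58 mm: 40 mm bore, 45 mm outside. Inside, the lens rests on a push-fit seat whose height differs from lamp to lamp: a seated lens's underside is 5.2 to 7.8 mm below the rim. Origin: under the base plate's centre, z up.
- lamp_rim (a point): centre of the neck's open mouth, 58 mm above the shelf; axes as the lamp's. The ring goes snug 35 to 85 degrees after its start in the thread, depending on the seat's height: the turning torque, under 0.1 N m before, then climbs within a few degrees; 0.15 to 0.35 N m is hand-tight, over 0.5 endangers the glass. Fingers gripping with 10 N slip round the flats at hand-tight; a hard grip does not.
- thread_start (a point): beginning of one thread ridge, level with the rim on the lamp's +x side; the others are 120 and 240 degrees round. Right-hand three-start thread outside the neck, ridges 53 mm in diameter, 2.7 mm thick, running down clockwise (from above) for 190 degrees, 3.44 mm per rad: the ring sinks so as it turns.
- organiser: white plastic organiser, fixed, lower tray pulled out to the robot. Origin: on the shelf under the tray's centre; x points from the tray's front to the unit. Tray 270 mm (x) by 320 mm (y), walls 28 mm high and 2.5 mm thick, floor 4 mm above the shelf. Unit: from x = 139 mm, 350 mm wide, 128 mm high. Lens and ring lie 135 to 185 mm apart, in the tray's left and right halves, either way, x -45 to -10 mm.
- mug: blue ceramic mug, 80 mm across, 92 mm high; a bystander; origin under its centre
- dispenser: steel tape dispenser, 125 x 52 x 71 mm; a bystander; origin under its centre
- shoehorn: grey plastic shoe horn, 180 mm long, lying flat; a bystander; origin under its centre
- paperweight: domed glass paperweight, 64 mm across, 35 mm high (much larger than the lens, on the shelf); a bystander; origin under its centre
- hanger: folded aluminium hanger, 280 mm long, lying flat; a bystander; origin near the middle of its arms
- batteries: two small cells in a black holder, 58 x 31 x 16 mm, in the tray's back part; a bystander; origin under its centre
- cedar: small cedar block, 60 x 30 x 12 mm, in the tray's back part; a bystander; origin under its centre
Things that resemble listed ones, but are neither listed nor needed, are in the scene too. What is meant by the ring is not yellow, and is the larger of those in its own colour. Several things look just like the lens: the one meant starts farthest to the robot's left.

How it is judged:
By the outcome, as a careful person would: the job done as asked, in the order asked, and still so for the second after the job is handed in, with the robot touching nothing.
It also fails if it takes over 72 s, if anything falls off the work surface, if the arm or the gripper's body presses on something with over 40 N, if the wrist force passes 120 N, or if a joint passes its speed limit or range.

## Working session

There is one attempt and no reset: what is moved stays moved. The work goes in short steps, each a Python script; the robot and the scene stay as the last script left them, time stands still between calls to the robot, and variables do not carry over. Pictures are saved under pics/ and viewed, and the job is handed in when it is done.

```bash
mkdir -p pics; ls
python3 - <<'E'
from bench import *
import cv2
for n in ["scene","top","wrist"]:
    im=read_camera(n); cv2.imwrite(f"pics/{n}0.png",im[:,:,::-1])
    p=camera_params(n); print(n,p["K"],p["camera_from_world"])
    for t in ["lens","ring","lamp","organiser"]:
        print(t,[(d["at"],round(d["confidence"],2)) for d in look_for(n,t)])
print(read_time_s(),read_eef_pos(),read_tcp_rot())
E
```

```text
pics
scene [[417.06416659   0.         314.32456447]
 [  0.         417.06416659 201.42126903]
 [  0.           0.           1.        ]] [[ 0.40806066  0.91281148 -0.01617725 -0.2147208 ]
 [ 0.66075311 -0.30751608 -0.68471833 -0.31503646]
 [-0.62999352  0.26871744 -0.72862823  1.41968204]
 [ 0.          0.          0.          1.        ]]
lens [([297.6, 226.8], 0.71), ([351.8, 194.9], 0.52)]
ring [([400.5, 179.0], 0.63), ([379.2, 135.3], 0.56), ([452.1, 170.5], 0.47)]
lamp [([234.0, 238.1], 0.64)]
organiser [([411.8, 224.9], 0.81)]
top [[385.80600861   0.         312.00929934]
 [  0.         385.80600861 204.46022303]
 [  0.           0.           1.        ]] [[ 1.44649220e-01 -9.89482898e-01 -4.45128235e-04 -8.91033999e-02]
 [-9.69171189e-01 -1.41589208e-01 -2.01642510e-01  5.33975256e-01]
 [ 1.99458790e-01  2.95988373e-02 -9.79459085e-01  1.07462570e+00]
 [ 0.00000000e+00  0.00000000e+00  0.00000000e+00  1.00000000e+00]]
lens [([273.3, 211.1], 0.7), ([327.2, 210.5], 0.68)]
ring [([227.1, 206.4], 0.56)]
lamp [([227.4, 166.6], 0.75), ([379.2, 221.4], 0.73)]
organiser [([252.6, 162.5], 0.57)]
wrist [[276.9135862    0.         318.17543443]
 [  0.         276.9135862  202.08554126]
 [  0.           0.           1.        ]] [[ 3.37316879e-01 -9.41391161e-01  7.28842729e-05 -6.49560151e-01]
 [-9.00213778e-01 -3.22539654e-01  2.92546280e-01 -3.92755060e-02]
 [-2.75376974e-01 -9.87464095e-02 -9.56251363e-01  3.79276429e-01]
 [ 0.00000000e+00  0.00000000e+00  0.00000000e+00  1.00000000e+00]]
lens []
ring []
lamp []
organiser []
0.75 [ 0.21849646 -0.61222589  0.22072429] [9.85347631e-01 1.70558033e-01 1.32485496e-05 5.85026457e-05]
```

View pics/scene0.png

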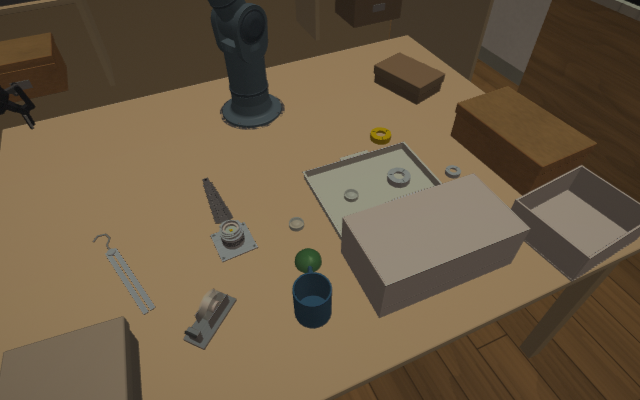

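View pics/top0.png

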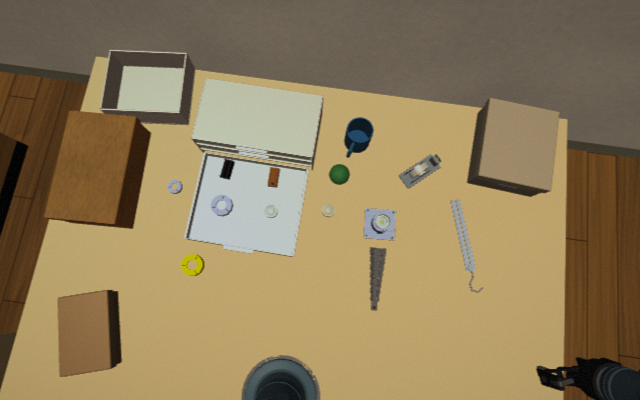

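```bash
cat > h.py <<'E'
from bench import *
import numpy as np, cv2
from scipy.spatial.transform import Rotation as R
def ray(P,px):
    T=P["camera_from_world"];K=P["K"]
    d=T[:3,:3].T@np.linalg.inv(K)@np.array([px[0],px[1],1.]); c=-T[:3,:3].T@T[:3,3]
    return c,d
def onz(P,px,z):
    c,d=ray(P,px); return c+d*(z-c[2])/d[2]
def proj(P,X):
    X=np.atleast_2d(X);T=P["camera_from_world"];q=X@T[:3,:3].T+T[:3,3]; q=q@P["K"].T
    return q[:,:2]/q[:,2:]
def down(yaw):  # tool z down; tool x at angle yaw in world
    c,s=np.cos(yaw),np.sin(yaw)
    return R.from_matrix(np.array([[c,s,0],[s,-c,0],[0,0,-1.]])).as_quat()
def save(n,im,s=1,box=None):
    if box: im=im[box[1]:box[3],box[0]:box[2]]
    cv2.imwrite("pics/"+n+".png",cv2.resize(im[:,:,::-1],None,fx=s,fy=s,interpolation=cv2.INTER_CUBIC))
E
python3 - <<'E'
from h import *
pt=camera_params("top");ps=camera_params("scene")
for n,a,z in [("lens",(271,211),.02),("ring",(222,205),.023),("lamp",(380.5,222.5),.058),("look",(328,210),.019),("yel",(192,265),.02)]:
    X=onz(pt,a,z); print(n,X,proj(ps,X))
pw=camera_params("wrist");T=pw["camera_from_world"]
c=-T[:3,:3].T@T[:3,3]
Rt=R.from_quat(read_tcp_rot()).as_matrix()
print("cam in tool",Rt.T@(c-read_eef_pos()),Rt.T@T[:3,:3].T)
print(Rt)
E
```

```text
lens [0.51055569 0.10920102 0.02      ] [[349.16962604 192.06637807]]
ring [0.50684652 0.25773392 0.023     ] [[396.44210988 174.23783859]]
lamp [ 0.51646531 -0.21452875  0.058     ] [[230.13440365 223.43069646]]
look [ 0.53856068 -0.05998834  0.019     ] [[294.46421073 219.78720388]]
yel [0.31874729 0.31108749 0.02      ] [[378.76365783 132.19142339]]
cam in tool [ 0.0742234  -0.00057872 -0.15353961] [[ 1.27390255e-03 -9.56250547e-01 -2.92546181e-01]
 [ 9.99999188e-01  1.21041458e-03  3.98029156e-04]
 [-2.65134365e-05 -2.92546450e-01  9.56251313e-01]]
[[ 9.41819914e-01  3.36117907e-01  4.60650464e-05]
 [ 3.36117910e-01 -9.41819908e-01 -1.10771593e-04]
 [ 6.15266160e-06  1.19810180e-04 -9.99999993e-01]]
```

Run:
```python
from h import *
save("top0z",read_camera("top"),3,(180,140,440,330))
for t in ["lens","ring","lamp","ring_lug","lamp_rim","thread_start"]:
  print(t,[(d["at"],round(d["confidence"],2)) for d in tip_of("top",t)])
```

```text
lens [([221.3, 207.6], 0.74), ([326.6, 209.0], 0.6), ([269.8, 209.2], 0.56)]
ring [([193.9, 268.0], 0.83), ([177.4, 187.5], 0.66), ([221.4, 208.7], 0.49)]
lamp [([380.5, 219.5], 0.81)]
ring_lug [([185.4, 265.7], 0.84), ([227.9, 212.6], 0.65), ([178.4, 189.4], 0.47), ([419.6, 169.4], 0.41)]
lamp_rim [([380.9, 222.3], 0.83), ([458.4, 233.5], 0.24)]
thread_start [([385.8, 209.6], 0.69)]
```

Run:
```python
from h import *
for nm,p in [("lamp",(.516,-.2145,.09)),("lampview",(.516,-.2145,.20)),("lens",(.51,.109,.033)),("ring",(.507,.258,.03))]:
  for y in range(-180,180,30):
    q=inverse_kinematics(p,down(np.radians(y)))
    print(nm,y,None if q is None else np.round(q,2))
```

```text
lamp -180 [ 0.81  0.43 -0.58  1.9   0.3   0.89  1.65]
lamp -150 [ 1.27  0.76 -1.25  1.88  0.81  1.12  1.8 ]
lamp -120 [ 1.27  0.76 -1.25  1.88  0.81  1.12  2.33]
lamp -90 [ 0.29  0.37  0.04  1.93 -0.02  0.85 -2.81]
lamp -60 [ 0.36  0.37 -0.04  1.92  0.02  0.85 -2.31]
lamp -30 [ 0.42  0.37 -0.11  1.92  0.05  0.85 -1.82]
lamp 0 [ 0.49  0.38 -0.2   1.92  0.1   0.86 -1.33]
lamp 30 [ 0.55  0.38 -0.27  1.91  0.13  0.86 -0.83]
lamp 60 [ 0.62  0.39 -0.35  1.91  0.18  0.87 -0.35]
lamp 90 [ 0.69  0.41 -0.44  1.91  0.22  0.88  0.14]
lamp 120 [ 0.73  0.42 -0.49  1.9   0.25  0.88  0.64]
lamp 150 [ 0.74  0.42 -0.5   1.9   0.26  0.88  1.16]
lampview -180 [ 0.82  0.29 -0.58  1.82  0.18  1.09  1.75]
lampview -150 [ 1.3   0.53 -1.24  1.8   0.54  1.21  1.99]
lampview -120 [ 1.3   0.53 -1.24  1.8   0.54  1.21  2.52]
lampview -90 [ 0.35  0.23 -0.04  1.84  0.01  1.07 -2.83]
lampview -60 [ 0.41  0.24 -0.1   1.84  0.03  1.07 -2.32]
lampview -30 [ 0.46  0.24 -0.16  1.83  0.04  1.07 -1.81]
lampview 0 [ 0.51  0.24 -0.22  1.83  0.06  1.07 -1.3 ]
lampview 30 [ 0.54  0.25 -0.26  1.83  0.07  1.07 -0.79]
lampview 6
[... 783 characters left out ...]
  0.84 -0.24]
lens 150 [ 0.46  0.58 -0.9   2.    0.61  0.85  0.27]
ring -180 [ 0.2   0.69 -0.93  1.89  0.69  0.92  0.5 ]
ring -150 [ 0.27  0.76 -1.04  1.89  0.79  0.98  0.96]
ring -120 [ 0.39  0.93 -1.25  1.88  1.    1.14  1.36]
ring -90 [ 0.39  0.93 -1.25  1.88  1.    1.14  1.88]
ring -60 [ 0.39  0.93 -1.25  1.88  1.    1.14  2.41]
ring -30 [-1.11  0.58  0.7   1.95 -0.52  0.8  -2.21]
ring 0 [ 0.04  0.59 -0.72  1.9   0.51  0.84 -2.51]
ring 30 [ 0.    0.58 -0.67  1.9   0.47  0.83 -1.96]
ring 60 [ 0.15  0.66 -0.86  1.89  0.64  0.9  -1.55]
ring 90 [ 0.19  0.69 -0.92  1.89  0.69  0.92 -1.06]
ring 120 [ 0.2   0.69 -0.93  1.89  0.69  0.92 -0.54]
ring 150 [ 0.2   0.69 -0.93  1.89  0.69  0.92 -0.02]
```

Run:
```python
from h import *
Y=down(np.pi/2)
def shot(n):
    P=camera_params("wrist"); np.save(f"pics/{n}_P.npy",P["camera_from_world"]); im=read_camera("wrist"); save(n,im); np.save(f"pics/{n}.npy",im)
    return P
move_ptp([.516,-.2145,.165],Y); print(read_time_s())
P=shot("w_lamp")
for t in ["lamp_rim","thread_start","lamp"]:
  for d in tip_of("wrist",t): print(t,d["at"],round(d["confidence"],2),onz(P,d["at"],.0 if t=="lamp" else .058))
move_ptp([.51,.109,.125],Y);print(read_time_s())
P=shot("w_lens")
for d in look_for("wrist","lens"): print(d["at"],round(d["confidence"],2),onz(P,d["at"],.02))
move_ptp([.507,.258,.13],Y);print(read_time_s())
P=shot("w_ring")
for t in ["ring_top","ring_lug","ring"]:
  for d in tip_of("wrist",t): print(t,d["at"],round(d["confidence"],2),onz(P,d["at"],.023 if t=="ring_top" else .004))
print(read_time_s(),read_eef_pos(),read_qpos())
```

```text
2.9167
lamp_rim [327.4, 198.3] 0.57 [ 0.52386953 -0.21814253  0.058     ]
thread_start [352.2, 195.7] 0.59 [ 0.54809475 -0.21557138  0.058     ]
lamp [323.0, 183.9] 0.94 [ 0.52057158 -0.21743645  0.        ]
4.35
[317.2, 189.7] 0.92 [0.50932928 0.11534306 0.02      ]
[344.5, 324.4] 0.73 [ 0.5398269  -0.04192262  0.02      ]
5.1
ring_top [316.8, 193.4] 0.87 [0.50546973 0.26172602 0.023     ]
ring_top [117.0, 138.2] 0.78 [0.32209042 0.3140559  0.023     ]
ring_top [362.8, 10.1] 0.55 [0.54280933 0.41579182 0.023     ]
ring_lug [303.4, 206.4] 0.85 [0.49118314 0.24222833 0.004     ]
ring_lug [115.2, 112.3] 0.68 [0.31206078 0.33694818 0.004     ]
ring_lug [348.4, 31.8] 0.59 [0.53348452 0.40520661 0.004     ]
ring [363.3, 16.1] 0.74 [0.5461195  0.41731084 0.004     ]
ring [131.3, 131.5] 0.72 [0.323972   0.31909649 0.004     ]
5.3 [0.50783977 0.25539982 0.12962991] [ 0.00942246  0.41217304 -0.65769994  1.84942763  0.30042117  0.98147729
 -0.78113897]
```

View pics/w_lamp.png

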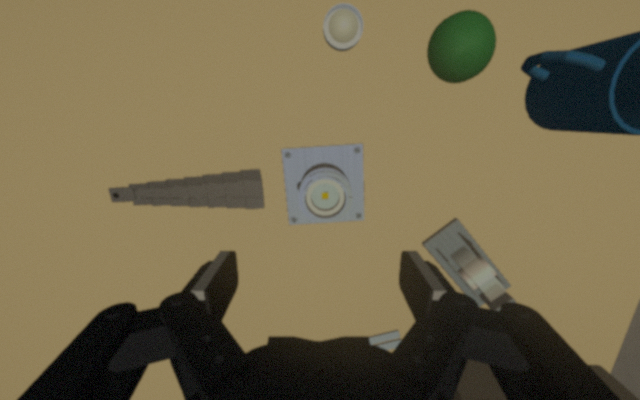

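View pics/w_lens.png

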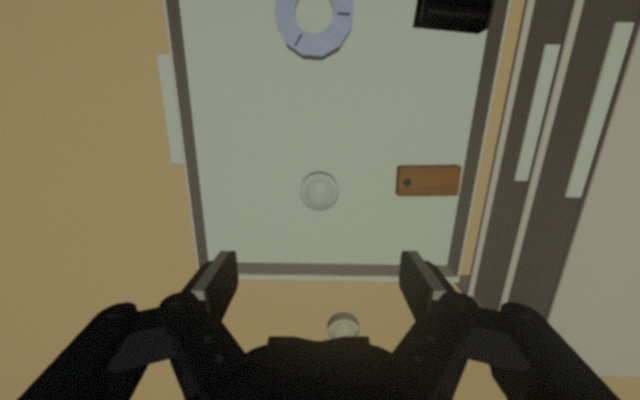

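View pics/w_ring.png

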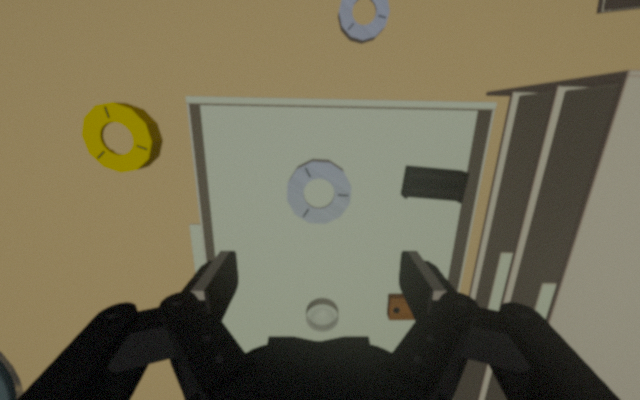

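```bash
python3 -c "
from bench import *
print(read_time_s(),read_eef_pos(),read_joint_vel())"
```

```text
5.3 [0.50783977 0.25539982 0.12962991] [-0.00049447 -0.00247355 -0.00616575  0.00289222 -0.00202707 -0.00109528
  0.00142196]
```

Run:
```python
from h import *
a=np.load("pics/w_lamp.npy");b=np.load("pics/w_ring.npy");c=np.load("pics/w_lens.npy")
f=lambda im,x,y,r,s:cv2.resize(im[y-r:y+r,x-r:x+r],None,fx=s,fy=s,interpolation=cv2.INTER_CUBIC)
o=np.hstack([f(a,325,187,50,4),f(b,319,191,50,4)])
o=np.clip(o.astype(float)*1.3,0,255).astype(np.uint8)
cv2.imwrite("pics/z1.png",o[:,:,::-1])
for i in range(4): print(read_time_s(),read_eef_pos()); pause(0.15)
```

```text
5.3 [0.50783977 0.25539982 0.12962991]
5.45 [0.50748761 0.25652644 0.12991905]
5.6 [0.50720028 0.25745826 0.13004381]
5.75 [0.50698651 0.25797176 0.13002006]
```

View pics/z1.png

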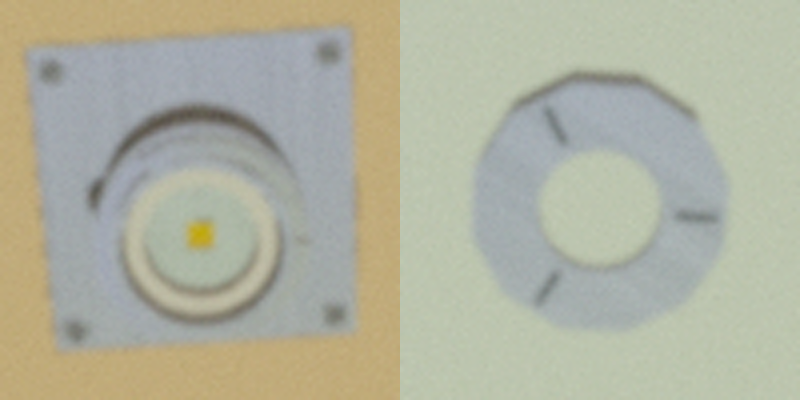

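```bash
cat > fit.py <<'E'
from h import *
from scipy.ndimage import map_coordinates
from scipy.optimize import minimize
K=camera_params("wrist")["K"]
def load(n):
    return np.load(f"pics/{n}.npy"),{"K":K,"camera_from_world":np.load(f"pics/{n}_P.npy")}
t=np.linspace(0,2*np.pi,240,endpoint=False)
def circ(x,y,z,r): return np.c_[x+r*np.cos(t),y+r*np.sin(t),np.full(t.size,z)]
def gon(x,y,z,yaw,af=.031):
    a=(t-yaw+np.pi/12)%(np.pi/6)-np.pi/12; r=af/np.cos(a)
    return np.c_[x+r*np.cos(t),y+r*np.sin(t),np.full(t.size,z)]
def prep(im,s=1.0):
    g=cv2.GaussianBlur(im.astype(np.float32),(0,0),s)
    gx=cv2.Sobel(g,cv2.CV_32F,1,0)/8;gy=cv2.Sobel(g,cv2.CV_32F,0,1)/8
    return np.sqrt((gx**2+gy**2).sum(2))
def score(G,P,pts):
    p=proj(P,pts); return np.mean(map_coordinates(G,[p[:,1],p[:,0]],order=1))
def overlay(n,im,P,curves,c,r=50,s=8):
    o=cv2.resize(im[c[1]-r:c[1]+r,c[0]-r:c[0]+r],None,fx=s,fy=s,interpolation=cv2.INTER_CUBIC)
    o=np.clip(o*1.3,0,255).astype(np.uint8)[:,:,::-1].copy()
    for pts,col in curves:
        q=(proj(P,pts)-[c[0]-r,c[1]-r]+.5)*s
        cv2.polylines(o,[q.round().astype(int)],False,col,1,cv2.LINE_AA)
    cv2.imwrite(f"pics/{n}.png",o)
def sq(x,y,z,yaw,h=.046):
    c=np.array([[1,1],[-1,1],[-1,-1],[1,-1],[1,1]])*h
    Rm=np.array([[np.cos(yaw),-np.sin(yaw)],[np.sin(yaw),np.cos(yaw)]])
    q=[];
    for i in range(4): q+= [c[i]+(c[i+1]-c[i])*k/40 for k in range(40)]
    q=np.array(q)@Rm.T
    return np.c_[q+[x,y],np.full(len(q),z)]
def maxim(f,x0,steps,n=400):
    best=None
    for sc in (1,.5,1.5):
        sim=np.array([x0]+[np.array(x0)+np.eye(len(x0))[i]*steps[i]*sc for i in range(len(x0))])
        r=minimize(lambda v:-f(v),x0,method="Nelder-Mead",options=dict(initial_simplex=sim,xatol=1e-6,fatol=1e-6))
        if best is None or r.fun<best.fun: best=r
    return best.x,-best.fun
E
python3 - <<'E'
from fit import *
im,P=load("w_lens");G=prep(im)
v,s=maxim(lambda v:score(G,P,circ(*v,.018,.019)),[.5093,.1153],[.003,.003]);print("lens",v,s)
overlay("o_lens",im,P,[(circ(*v,.018,.019),(0,0,255)),(circ(*v,.004,.019),(0,255,0))],(319,191),35,8)
im,P=load("w_ring");G=prep(im)
best=max((maxim(lambda v:score(G,P,gon(v[0],v[1],.023,v[2]))+score(G,P,circ(v[0],v[1],.023,.015)),[.5055,.2617,a],[.003,.003,.1]) for a in (0,.17,.35)),key=lambda r:r[1])
v,s=best;print("ring",v,np.degrees(v[2]),s)
overlay("o_ring",im,P,[(gon(v[0],v[1],.023,v[2]),(0,0,255)),(circ(v[0],v[1],.023,.015),(0,255,0))],(319,191),50,6)
for a in [(309,172),(343,195),(306,212)]:
    X=onz(P,a,.023); print(np.degrees(np.arctan2(X[1]-v[1],X[0]-v[0])))
im,P=load("w_lamp");G=prep(im)
v,s=maxim(lambda v:score(G,P,sq(v[0],v[1],.005,v[2])),[.5206,-.2174,.06],[.003,.003,.05]);print("plate",v,np.degrees(v[2]),s)
x,y=v[:2]
w,s=maxim(lambda v:score(G,P,circ(v[0],v[1],.058,.020)),[x,y],[.002,.002]);print("rim20",w,s)
w2,s=maxim(lambda v:score(G,P,circ(v[0],v[1],.058,.0225)),[x,y],[.002,.002]);print("rim22",w2,s)
overlay("o_lamp",im,P,[(sq(v[0],v[1],.005,v[2]),(0,0,255)),(circ(x,y,.058,.02),(0,255,0)),(circ(x,y,.058,.0225),(255,0,0)),(circ(x,y,.039,.0275),(0,255,255))],(325,187),50,6)
E
```

```text
lens [0.51094914 0.1115736 ] 7.961949348449707
ring [ 5.06962738e-01  2.64187196e-01 -4.78401195e-04] -0.027410369374994893 14.561159133911133
115.55430298105517
-9.55934082969263
-119.49036440279497
plate [ 0.52156215 -0.21836754  0.0626371 ] 3.588841434609286 10.546234130859375
rim20 [ 0.52146428 -0.21899513] 9.875102043151855
rim22 [ 0.52005394 -0.20539321] 13.394366264343262
```

```bash
cd pics
python3 - <<'E'
import cv2,numpy as np
a=[cv2.resize(cv2.imread(f"{n}.png"),(400,400)) for n in("o_lens","o_ring")]
cv2.imwrite("o_a.png",np.hstack(a))
E
```

```text
(no output)
```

View pics/o_a.png

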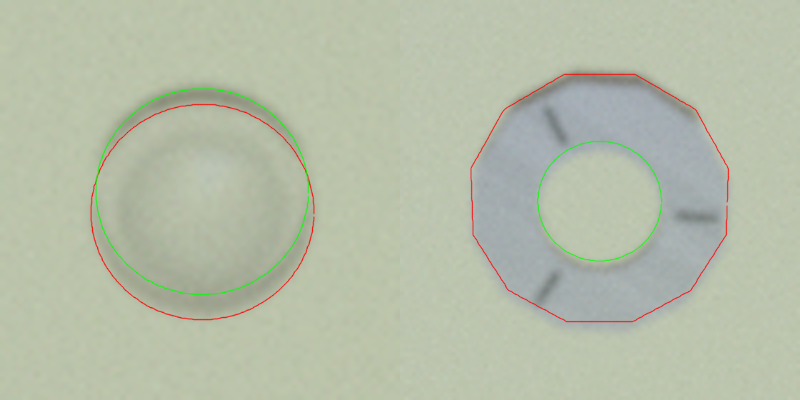

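View pics/o_lamp.png

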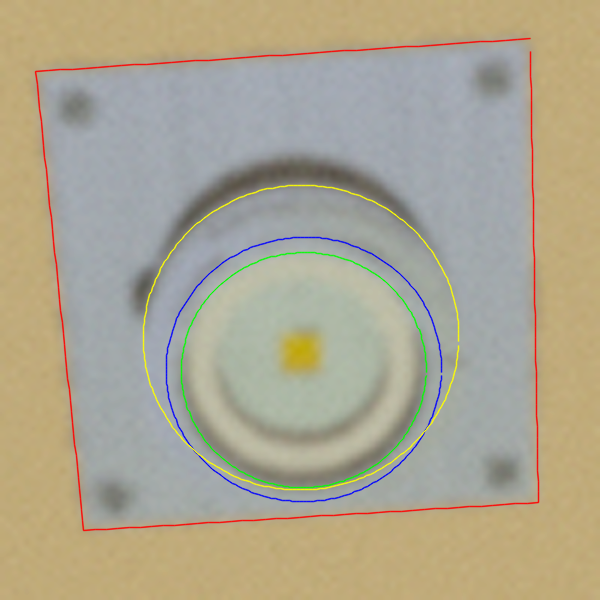

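Run:
```python
from fit import *
im,P=load("w_ring");G=prep(im);g=cv2.GaussianBlur(im.astype(np.float32).sum(2),(0,0),.7)
v,s=maxim(lambda v:score(G,P,circ(v[0],v[1],.023,.015)),[.506,.2625],[.002,.002]);print("hole",v,s)
def half(v,a):
    p=gon(v[0],v[1],.023,v[2]); return p[p[:,1]<v[1]-.003]
best=max((maxim(lambda v:score(G,P,half(v,0))+score(G,P,circ(v[0],v[1],.023,.015)),[v[0],v[1],a],[.001,.001,.1]) for a in (-.1,0,.1)),key=lambda r:r[1])
u=best[0];print("ring",u,np.degrees(u[2]),best[1])
r=np.linspace(.019,.028,20)
def dark(a):
    s=0
    for k in range(3):
        b=a+k*2*np.pi/3; p=proj(P,np.c_[u[0]+r*np.cos(b),u[1]+r*np.sin(b),np.full(20,.023)])
        s+=map_coordinates(g,[p[:,1],p[:,0]],order=1).mean()
    return s
A=np.radians(np.arange(-60,60,.5));D=[dark(a) for a in A];i=np.argmin(D);print("lugs",np.degrees(A[i]),D[i],np.median(D))
c=[(gon(u[0],u[1],.023,u[2]),(0,0,255)),(circ(u[0],u[1],.023,.015),(0,255,0))]
for k in range(3):
    b=A[i]+k*2*np.pi/3; c.append((np.c_[u[0]+r*np.cos(b),u[1]+r*np.sin(b),np.full(20,.023)],(255,0,0)))
overlay("o_ring2",im,P,c,(319,191),50,6)
im,P=load("w_lens");G=prep(im,.7)
save("o_lens2",np.clip((im.astype(float)-150)*2.2,0,255).astype(np.uint8),8,(284,156,354,226))
```

```text
hole [0.5069019  0.26330277] 6.786006450653076
ring [ 0.50702447  0.26276649 -0.02618035] -1.5000236271351624 12.46255874633789
lugs -3.0000000000000004 1000.13434 1190.6519
```

View pics/o_ring2.png

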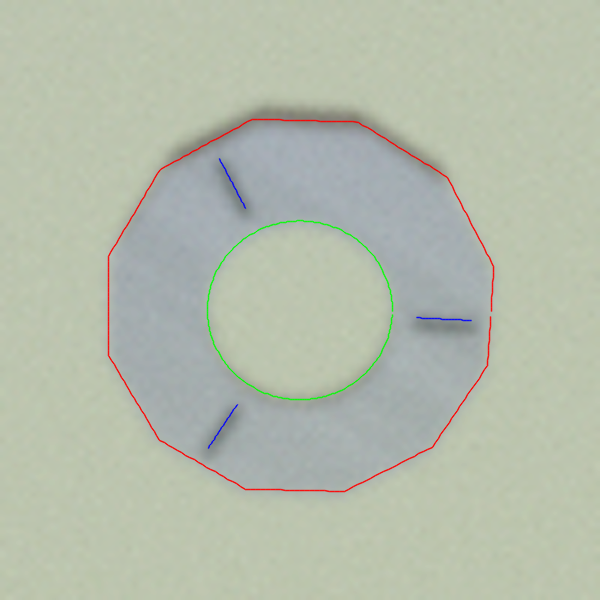

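View pics/o_lens2.png

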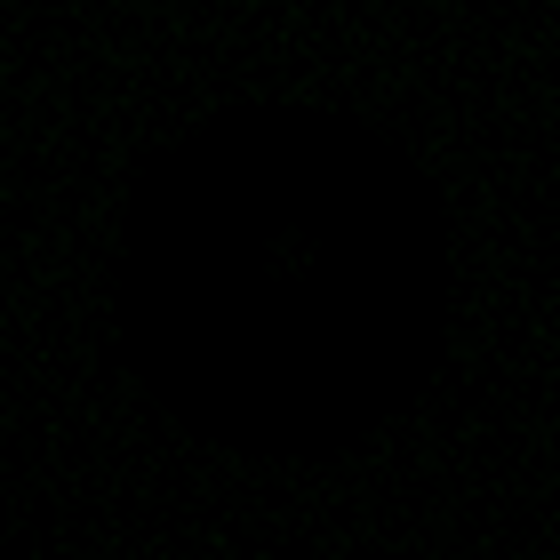

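```bash
cat >> h.py <<'E'
def settle(p,tol=.0004,tmax=.8):
    t0=read_time_s()
    while read_time_s()-t0<tmax:
        e=np.array(read_eef_pos())-p
        if np.linalg.norm(e)<tol: break
        pause(.05)
    return e
def shot(n):
    P=camera_params("wrist"); im=read_camera("wrist"); np.save(f"pics/{n}_P.npy",P["camera_from_world"]); save(n,im); np.save(f"pics/{n}.npy",im)
    return P
D=np.radians
E
python3 - <<'E'
from h import *
x,y=.507,.2625
p=np.array([x,y,.026])
move_ptp([x,y,.06],down(D(177))); movel(p,down(D(177)),speed=.1); print(settle(p),read_time_s(),read_ft_force())
move_gripper(.055,20); print("gap",read_finger_gap(),read_eef_pos(),read_time_s())
move_gripper(.08); 
movel(p,down(D(87)),speed=.03) if False else move_ptp(p,down(D(87))); print(settle(p),read_time_s())
move_gripper(.055,20); print("gap",read_finger_gap(),read_eef_pos(),R.from_quat(read_tcp_rot()).as_matrix()[:2,0],read_time_s(),read_ft_force())
E
```

```text
[7.63981873e-05 3.43796324e-04 8.87091714e-05] 7.675 [ 0.18211042 -0.20508056  0.01070096]
gap 0.055288013420750404 [0.50715216 0.26250871 0.02621228] 8.0833
[-1.30751637e-04  4.62384607e-05 -6.38396909e-05] 9.7083
gap 0.05504905524938742 [0.50696406 0.26244263 0.02590911] [0.05231362 0.9986307 ] 10.075 [-0.29798522  0.76801165  0.76610303]
```

Run:
```python
from h import *
shot("w1"); im=read_camera("top"); save("t1",im,3,(180,140,320,270))
```

```text
(no output)
```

View pics/w1.png

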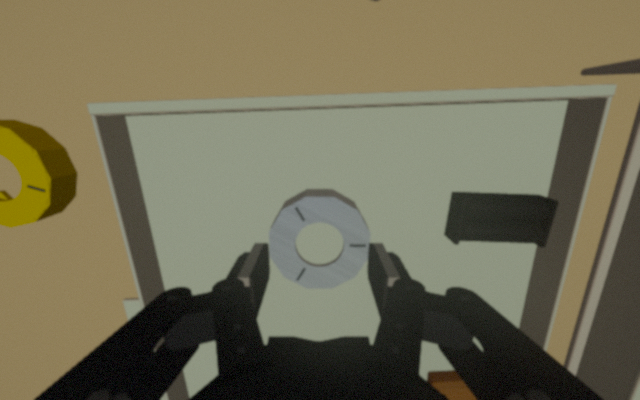

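View pics/t1.png

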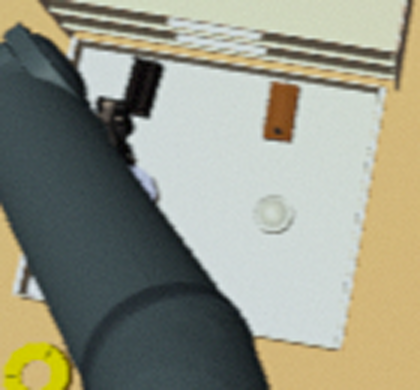

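Run:
```python
from h import *
move_gripper(.045,20); print("gap",read_finger_gap(),read_ft_force(),read_time_s())
shot("w2")
```

```text
gap 0.04552126753826141 [0.25691574 0.7529876  0.41148374] 10.4417
```

View pics/w2.png

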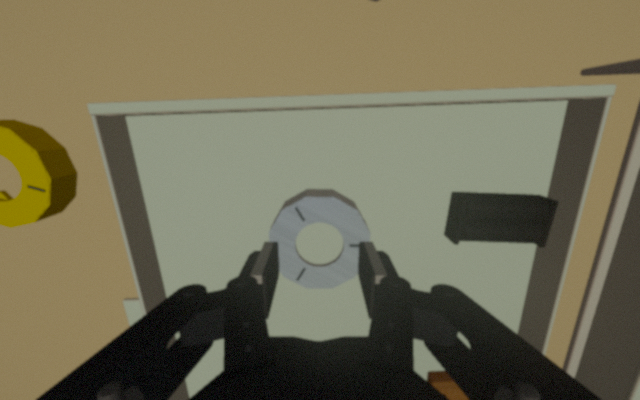

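Run:
```python
from h import *
q=read_tcp_rot(); p=np.array(read_eef_pos()); f0=np.array(read_ft_force())
z=p[2]
while z>-.02:
    z-=.002
    movel([p[0],p[1],z],None,speed=.03)
    f=np.array(read_ft_force())-f0
    if f[2]>2.0: break
pause(.1)
print(z,read_eef_pos(),f,np.array(read_ft_force())-f0,read_time_s())
shot("w3")
```

```text
0.009999819479587465 [0.5074136  0.26278805 0.01054367] [-0.5481919  -1.43896163  3.76957801] [-1.38163104 -0.61983773  4.29767322] 12.5917
```

View pics/w3.png

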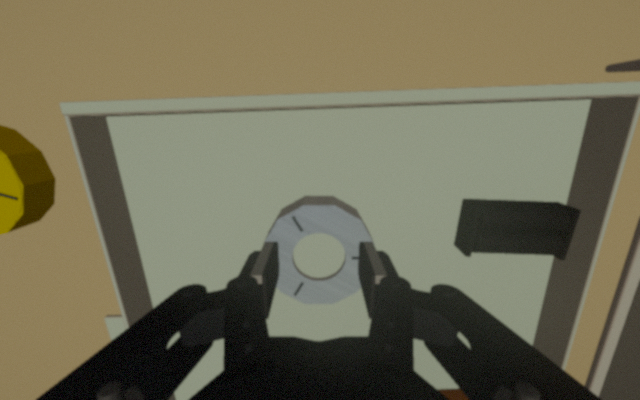

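```bash
cat >> h.py <<'E'
def down_to(p,zt,fmax=3,step=.003,speed=.06,q=None):
    """stepwise straight descent with force guard"""
    f0=np.array(read_ft_force()); z=read_eef_pos()[2]
    while z>zt+1e-6:
        z=max(z-step,zt); movel([p[0],p[1],z],q,speed=speed)
        f=np.array(read_ft_force())-f0
        if f[2]>fmax: print("contact",z,f); break
    return z
E
python3 - <<'E'
from h import *
p=np.array([.507,.2625,.02])
movel(p,None,speed=.1); move_gripper(.078)
print(down_to(p,-.007,step=.009,speed=.08),settle(np.array([.507,.2625,-.007])),read_ft_force(),read_time_s())
move_gripper(.050,20);print("gap",read_finger_gap(),read_eef_pos(),read_ft_force(),read_time_s())
shot("w4")
E
```

```text
-0.007 [-7.45855096e-05  2.09798737e-05 -1.11307086e-04] [-0.15945155  0.00534107  0.25848158] 14.2
gap 0.06139731995647736 [ 0.50739193  0.26272994 -0.00657724] [-0.39573028 -0.04455594  1.400888  ] 14.4833
```

View pics/w4.png

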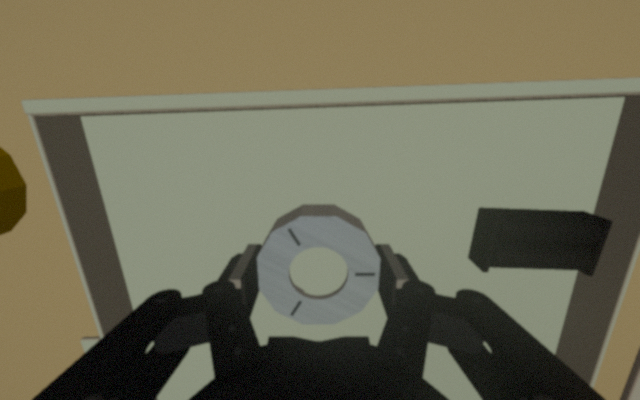

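```bash
python3 - <<'E'
from h import *
p=np.array([.507,.2625,-.006])
move_gripper(.080)
move_ptp(p,down(D(177))); print(settle(p),read_time_s())
move_gripper(.050,20);print("gap",read_finger_gap(),read_eef_pos(),R.from_quat(read_tcp_rot()).as_matrix()[:2,0],read_ft_force(),read_time_s())
move_gripper(.080)
movel([.507,.2625,.04],None,speed=.2)
v=np.array([.507,.2585,.130])
move_ptp(v,down(D(90))); print(settle(v),read_time_s())
shot("w5")
E
python3 - <<'E'
from fit import *
im,P=load("w5");G=prep(im);g=cv2.GaussianBlur(im.astype(np.float32).sum(2),(0,0),.7)
def half(v):
    p=gon(v[0],v[1],.023,v[2]); return p[p[:,1]<v[1]-.003]
best=max((maxim(lambda v:score(G,P,half(v))+score(G,P,circ(v[0],v[1],.023,.015)),[.507,.2625,a],[.001,.001,.1]) for a in (-.1,0,.1)),key=lambda r:r[1])
u=best[0];print("ring",u,np.degrees(u[2]),best[1])
h,_=maxim(lambda v:score(G,P,circ(v[0],v[1],.023,.015)),u[:2],[.002,.002]);print("hole",h)
c=[(gon(u[0],u[1],.023,u[2]),(0,0,255)),(circ(u[0],u[1],.023,.015),(0,255,0))]
overlay("o_w5",im,P,c,tuple(proj(P,[u[0],u[1],.023])[0].astype(int)),50,6)
E
```

```text
[-2.64890451e-05 -1.18358551e-04 -8.57167634e-05] 16.0917
gap 0.06159029199635872 [ 0.50700786  0.26247626 -0.00584074] [-0.99862947  0.05233664] [-1.58558172 -0.05121244  1.79352618] 16.3917
[-1.05655626e-04 -7.14539032e-05 -3.08465378e-04] 18.6083
ring [ 0.50672742  0.26354909 -0.03004236] -1.7213001826545513 12.581090927124023
hole [0.5066384  0.26410859]
```

View pics/o_w5.png

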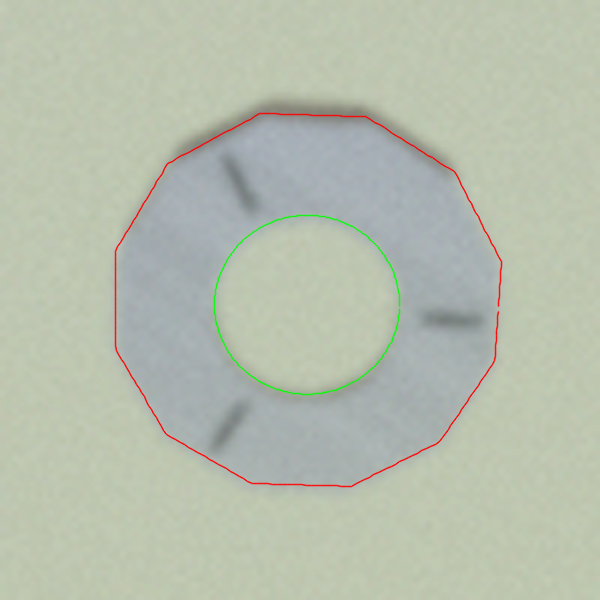

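Run:
```python
from h import *
p=np.array([.511,.112,.0025])
move_gripper(.062)
move_ptp([.511,.112,.045],down(D(180)))
down_to(p,.0025,step=.0213,speed=.12); print(settle(p),read_ft_force(),read_time_s())
move_gripper(.030,20);print("gap",read_finger_gap(),read_eef_pos(),read_time_s())
shot("w6")
move_gripper(.056)
move_ptp(p,down(D(90))); print(settle(p),read_time_s())
move_gripper(.030,20);print("gap",read_finger_gap(),read_eef_pos(),read_ft_force(),read_time_s())
shot("w7")
```

```text
[ 2.22303309e-04 -4.60587342e-05  2.68795183e-04] [ 0.30767432 -0.30982577 -0.49944172] 21.5167
gap 0.03616086355813008 [0.51108929 0.1119742  0.00278116] 21.8667
[-1.21345481e-04  1.09899921e-04 -6.57830768e-05] 23.475
gap 0.03638774910596722 [0.51092084 0.11199066 0.00262475] [-0.40712873  0.16370596  1.44362484] 23.7833
```

View pics/w6.png

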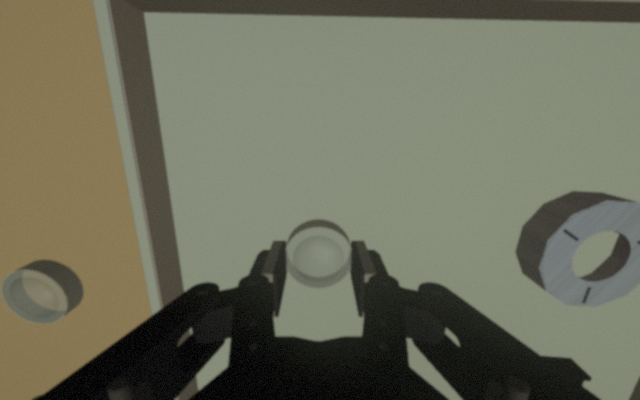

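View pics/w7.png

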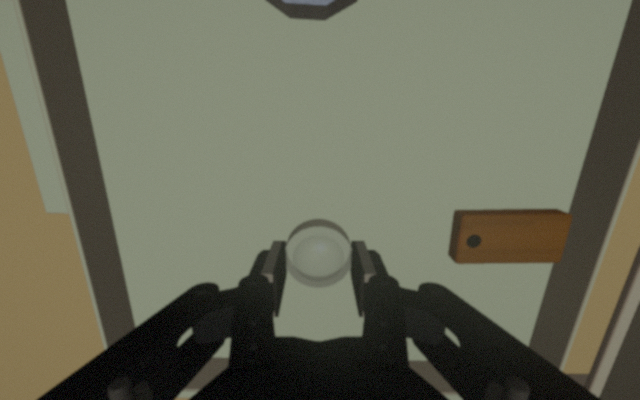

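```bash
python3 - <<'E'
from h import *
move_gripper(.030,35)
movel([.511,.112,.10],None,speed=.2); print("gap",read_finger_gap())
v=np.array([.5218,-.2495,.165])
move_ptp(v,down(D(90))); print(settle(v),read_finger_gap(),read_time_s())
shot("w8")
E
python3 - <<'E'
from fit import *
im,P=load("w8");G=prep(im)
v,s=maxim(lambda v:score(G,P,sq(v[0],v[1],.005,v[2])),[.5216,-.2184,.06],[.002,.002,.05]);print("plate",v,np.degrees(v[2]),s)
x,y=v[:2]
w,s=maxim(lambda v:score(G,P,circ(v[0],v[1],.058,.020)),[x,y],[.002,.002]);print("rim20",w,s)
overlay("o_w8",im,P,[(sq(v[0],v[1],.005,v[2]),(0,0,255)),(circ(*w,.058,.02),(0,255,0)),(circ(*w,.058,.0225),(255,0,0)),(circ(x,y,.039,.0275),(0,255,255))],tuple(proj(P,[x,y,.058])[0].astype(int)),50,6)
E
```

```text
gap 0.035310250077442956
[1.37447482e-04 3.59568177e-04 1.09085461e-05] 0.03560626759122051 26.5083
plate [ 0.52154253 -0.21848015  0.06336348] 3.6304601238602676 11.045507431030273
rim20 [ 0.5214431  -0.21938314] 9.112903594970703
```

View pics/w8.png

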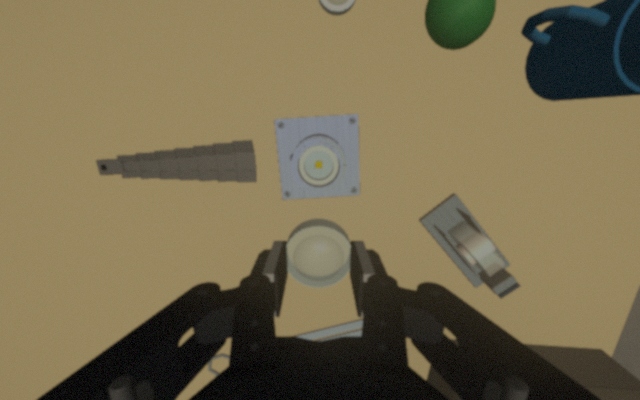

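View pics/o_w8.png

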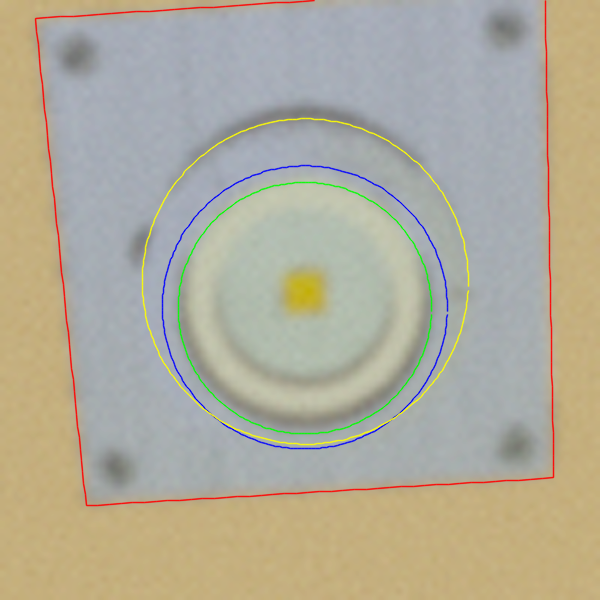

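Run:
```python
from h import *
x,y=.5218,-.2194
p=np.array([x,y,.075])
movel(p,None,speed=.15); settle(p,.0002)
q=np.array([x,y,.0605]); movel(q,None,speed=.08); print(settle(q,.0002),read_time_s())
f0=np.array(read_ft_force()); t0=np.array(read_ft_torque())
z=.0605
while z>.0485:
    z-=.001; movel([x,y,z],None,speed=.03)
    f=np.array(read_ft_force())-f0
    e=read_eef_pos(); print(round(z,4),np.round(e,4),np.round(f,2))
    if f[2]>4: break
print(np.array(read_ft_torque())-t0,read_time_s(),read_finger_gap())
shot("w9")
```

```text
[ 1.00357899e-04  4.36380926e-05 -7.00913991e-05] 28.375
0.0595 [ 0.5219 -0.2194  0.0596] [ 0.9  -0.22 -1.55]
0.0585 [ 0.5217 -0.2194  0.0585] [-0.38 -0.03 -0.8 ]
0.0575 [ 0.5217 -0.2194  0.0574] [ 0.16 -0.12 -1.15]
0.0565 [ 0.5217 -0.2194  0.0564] [ 1.21 -0.15 -0.66]
0.0555 [ 0.5217 -0.2194  0.0554] [ 0.48 -0.49 -0.75]
0.0545 [ 0.5217 -0.2194  0.0544] [ 1.46 -0.18 -0.68]
0.0535 [ 0.5217 -0.2194  0.0534] [ 0.85 -0.64 -1.3 ]
0.0525 [ 0.5217 -0.2194  0.0524] [ 0.51 -0.46 -0.37]
0.0515 [ 0.5217 -0.2194  0.0514] [ 0.6  -0.06 -0.89]
0.0505 [ 0.5218 -0.2194  0.0505] [ 0.27 -0.21 -0.86]
0.0495 [ 0.5218 -0.2194  0.0504] [-0.96  0.51  5.16]
[0.18541125 0.4653686  0.04693487] 31.125 0.03524136324320607
```

View pics/w9.png

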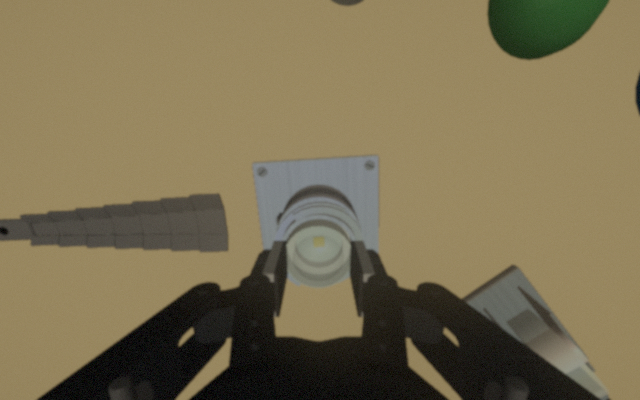

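Run:
```python
from h import *
x,y=.5218,-.2194
z=.0495
while z>.0475:
    z-=.0005; movel([x,y,z],None,speed=.02); pause(.05)
    f=np.array(read_ft_force()); e=read_eef_pos(); print(round(z,4),np.round(e,4),np.round(f,2))
    if f[2]>14: break
movel([x,y,.0503],None,speed=.03); pause(.15); print(np.round(read_ft_force(),2),read_eef_pos())
move_gripper(.050); print(read_finger_gap(),np.round(read_ft_force(),2),read_time_s())
movel([x,y,.08],None,speed=.1)
v=np.array([x,y-.0,.165]);movel(v,None,speed=.3);settle(v,.001)
shot("w10");print(read_time_s())
```

```text
0.049 [ 0.5218 -0.2194  0.0503] [-2.72  1.6   7.24]
0.0485 [ 0.5219 -0.2194  0.0503] [-3.87  1.2  10.43]
0.048 [ 0.5218 -0.2194  0.0502] [-4.97  1.95 12.76]
0.0475 [ 0.5219 -0.2195  0.0502] [-5.82  3.13 16.44]
[-0.81  0.08  2.57] [ 0.5221532  -0.21953959  0.05042013]
0.05020305890257167 [-0.99 -0.07  0.8 ] 33.0667
34.05
```

View pics/w10.png

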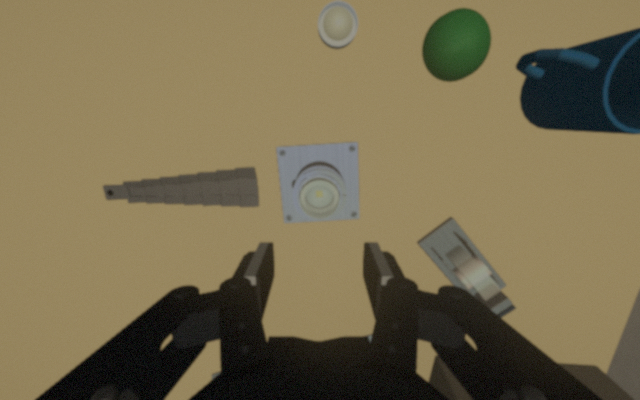

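Run:
```python
from h import *
p=np.array([.507,.2625,-.0075])
q=down(D(87))
move_ptp([.507,.2625,.06],q); move_gripper(.080)
pre=np.array([.507,.2625,.03]); movel(pre,q,speed=.15); settle(pre)
z=down_to(p,-.0075,step=.0125,speed=.1); print(z,settle(p),read_time_s())
move_gripper(.050,20); print(read_finger_gap()); move_gripper(.050,80); print(read_finger_gap(),read_eef_pos(),read_ft_force())
movel([.507,.2625,.10],None,speed=.25); print(read_finger_gap())
v=np.array([.522,-.2495,.165])
move_ptp(v,down(D(87+26.6))); print(settle(v,.001),read_finger_gap(),read_time_s())
shot("w11")
```

```text
-0.0075 [-1.34211696e-04  3.30657424e-05 -1.76474205e-04] 37.575
0.06149041858184966
0.05973339196717109 [ 0.50757465  0.26298272 -0.00670539] [-1.10651405 -0.19024296  5.42472204]
0.0599013588929111
[2.64744721e-04 7.20407506e-04 2.69177840e-05] 0.060031050340426 40.85
```

View pics/w11.png

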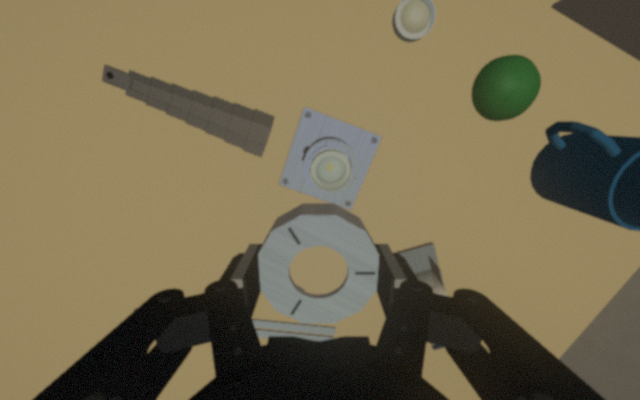

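Run:
```python
from h import *
x,y=.522,-.2195
q=down(D(113.6))
p=np.array([x,y,.075]); movel(p,q,speed=.15); settle(p,.0003)
p=np.array([x,y,.0525]); movel(p,q,speed=.08); print(settle(p,.0002),read_time_s())
f0=np.array(read_ft_force()); t0=np.array(read_ft_torque()); np.save("f0.npy",np.r_[f0,t0]); print(f0,t0)
z=.0525
while z>.037:
    z-=.001; movel([x,y,z],None,speed=.03)
    f=np.array(read_ft_force())-f0
    e=read_eef_pos(); print(round(z,4),np.round(e,4),np.round(f,2))
    if f[2]>4: break
print(np.round(np.array(read_ft_torque())-t0,3),read_time_s(),read_finger_gap())
shot("w12")
```

```text
[ 4.86062988e-05 -4.50531322e-05  9.34356649e-05] 43.2167
[ 0.31238546  0.06685667 -1.3580613 ] [-0.00326664  0.02123786  0.01059626]
0.0515 [ 0.5219 -0.2195  0.0514] [-0.85  0.54  0.52]
0.0505 [ 0.5219 -0.2195  0.0504] [-0.92 -1.38 -0.13]
0.0495 [ 0.5219 -0.2195  0.0494] [-0.26  0.97  0.74]
0.0485 [ 0.5219 -0.2195  0.0484] [-0.17 -0.46  0.15]
0.0475 [ 0.5219 -0.2195  0.0474] [-0.67 -0.39  1.09]
0.0465 [ 0.5219 -0.2195  0.0464] [-0.62 -0.23  1.43]
0.0455 [ 0.5219 -0.2195  0.0454] [-0.97  0.05  0.92]
0.0445 [ 0.5219 -0.2195  0.0444] [ 0.01 -0.76  1.61]
0.0435 [ 0.5219 -0.2195  0.0434] [-0.77 -0.    1.7 ]
0.0425 [ 0.522  -0.2195  0.0424] [-1.3   0.39  1.02]
0.0415 [ 0.5219 -0.2195  0.0414] [-0.47  0.37  1.86]
0.0405 [ 0.5222 -0.2196  0.0411] [-1.76 -0.35  5.93]
[ 0.025  0.399 -0.037] 46.2167 0.05977189756442132
```

View pics/w12.png

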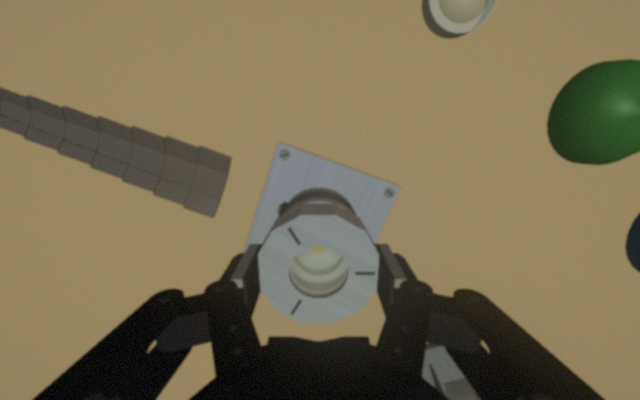

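Run:
```python
from h import *
x,y=.522,-.2195; b=np.load("f0.npy")
def rd():
    a=[]
    for i in range(3):
        a.append(np.r_[read_ft_force(),read_ft_torque()]); pause(.015)
    return np.median(a,axis=0)-b
yaw=113.6; z=.0408; tot=0
def yawnow():
    m=R.from_quat(read_tcp_rot()).as_matrix(); return np.degrees(np.arctan2(m[1,0],m[0,0]))
while tot<112 and read_time_s()<63:
    s=5 if tot<25 else 2.5
    s_=rd()
    if tot and s_[5]>.09: s=1.5
    tot+=s; z-=.00344*np.radians(s)
    z+=np.clip((s_[2]-3)/6*.001*.5,-.0006,.0006)
    movel([x,y,z],down(D(yaw-tot)),speed=.03)
    pause(.03); m=rd()
    print(round(tot,1),round(113.6-yawnow(),1),"z",round(z,4),round(read_eef_pos()[2],4),"f",np.round(m[:3],1),"tz",round(m[5],3),round(read_time_s(),2))
    if m[5]>.2 or abs(m[5])>.35 or np.abs(m[:3]).max()>25: break
```

```text
5 4.9 z 0.0408 0.0408 f [-0.6  0.   2.9] tz -0.046 46.65
10 9.9 z 0.0405 0.0405 f [ 0.1 -0.2  3.3] tz -0.089 47.03
15 14.9 z 0.0402 0.0402 f [-0.2  0.3  3.4] tz -0.038 47.42
20 19.9 z 0.0399 0.0399 f [-0.4  0.6  3.3] tz -0.03 47.8
25 24.9 z 0.0397 0.0396 f [-0.3  0.4  3.3] tz -0.058 48.18
27.5 27.4 z 0.0395 0.0395 f [-1.3  0.2  2.7] tz -0.07 48.57
30.0 29.9 z 0.0393 0.0393 f [-0.8  0.6  2.9] tz -0.001 48.95
32.5 32.4 z 0.0392 0.0392 f [-1.   0.3  2.6] tz -0.02 49.33
35.0 34.9 z 0.0391 0.0391 f [0.  0.2 2.9] tz -0.021 49.72
37.5 37.4 z 0.039 0.0391 f [-1.1  0.6  5.2] tz -0.032 50.1
40.0 39.9 z 0.0389 0.0391 f [-0.9  1.   4.8] tz -0.04 50.48
42.5 42.4 z 0.039 0.0391 f [-0.7  1.3  5.3] tz -0.045 50.87
45.0 44.9 z 0.0391 0.0391 f [-0.3  0.4  5. ] tz -0.012 51.25
47.5 47.4 z 0.0391 0.0391 f [-0.5  0.7  4.4] tz -0.036 51.63
50.0 49.9 z 0.0391 0.0391 f [0.2 0.3 4.9] tz -0.033 52.02
52.5 52.4 z 0.0391 0.0391 f [-0.3  0.7  5. ] tz -0.016 52.4
55.0 54.9 z 0.0391 0.0391 f [0.1 0.6 4.2] tz -0.031 52.78
57.5 57.5 z 0.0391 0.0391 f [-0.2  0.8  3.8] tz -0.143 53.17
60.0 59.9 z 0.0391 0.0391 f [0.2 0.7 3.7] tz 0.006 53.55
62.5 62.4 z 0.039 0.039 f [0.8 1.5 3.9] tz 0.115 53.93
64.0 64.0 z 0.039 0.039 f [0.7 1.4 3.7] tz 0.272 54.32
```

Run:
```python
from h import *
b=np.load("f0.npy"); a=[]
for i in range(10): a.append(read_ft_torque()[2]-b[5]); pause(.02)
print(np.round(a,3),np.mean(a),read_time_s())
shot("w13")
```

```text
[0.3   0.258 0.302 0.284 0.265 0.32  0.251 0.271 0.312 0.319] 0.28825522771307055 54.4833
```

Run:
```python
from h import *
x,y=.522,-.2195
move_gripper(.082); print(read_finger_gap(),read_ft_force(),read_time_s())
movel([x,y,.10],None,speed=.12)
v=np.array([x,y,.165]); move_ptp(v,down(D(90))); settle(v,.001)
shot("w14"); save("w14z",np.load("pics/w14.npy"),6,(275,150,375,240)); 
im=read_camera("top"); save("t2",im); print(read_time_s(),read_ft_torque())
```

```text
0.08198946695622725 [-0.13731541 -1.19260105 -0.16510337] 54.8833
56.65 [-0.01455666 -0.0255623   0.01138344]
```

View pics/w14z.png

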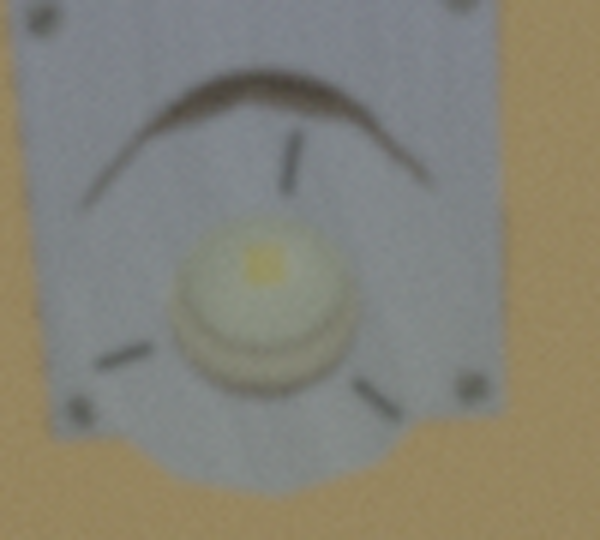

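View pics/t2.png

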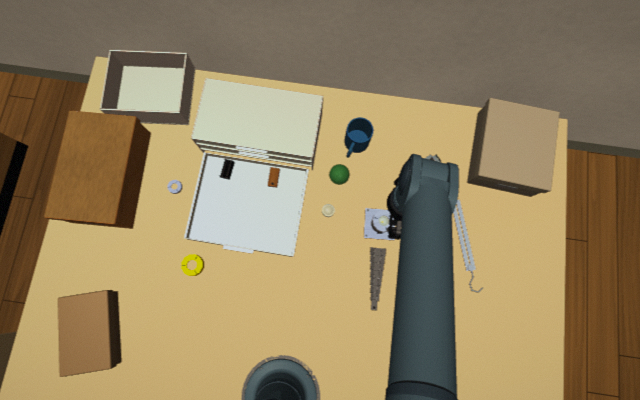

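```bash
python3 -c "
from bench import *
sign_off(); print(read_time_s())"
```

```text
the job is handed in; nothing more can be done
the job is handed in; nothing more can be done
```

I put the lens back in the lamp dome up, screwed the ring down to about 0.29 N m (hand-tight), let go and handed the job in at about 57 s.

- **Lens:** I lowered it in steps until it touched the seat. Its underside is about 6 mm below the rim, inside the given range. I then pressed it home with up to about 16 N and let go.
- **Ring:** It was set with its lugs 20° anticlockwise of the ridge beginnings and came to rest on the ridge below, within about 1 mm of the expected height. It turned 64° clockwise, 44° past the ridge beginnings, before the torque climbed. Ten readings there gave 0.25 to 0.32 N m.
- **Last checks:** After I let go, the ring's marks were where 64° of turning should leave them, with the lens showing through the hole. The top picture shows the other things where they were; the dispenser and part of the hanger were hidden by the arm in it, though I did nothing near them.
- **Readings that disagreed:**
  - My first two closures on the ring missed, because the fingertips stood about 12 mm behind the TCP instead of 19 mm ahead. I found the true height by touching the ring's top lightly and corrected for it.
  - The finger gap read 1 to 2 mm small on known widths.
  - The torque readings carried about 0.05 N m of noise, with one stray value of -0.14 before snug.

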